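# Try a sleeve on the photometer pin and hold the shutter half open

## Task

Take the adapter sleeve that stands on the square rubber mat and try it on the photometer's gauge pin: if it slides right down, leave it there fully home, and if it stops on top of the pin, put it in the grey reject tray. Then slide the photometer's sprung shutter to half of its travel, the long middle mark, and finish while holding it there against its spring; do not let go. Leave the other sleeve on its round steel plate and everything else where it is.

Things in the scene. Friction and masses are not known exactly. Their poses are not given: they have to be found in the camera images.
- sleeve_a_center (a point): plain aluminium tube standing upright, 40 mm outside diameter, 45 mm tall, about 110 g; this point is its centre, half-way up on its axis. Two sleeves look alike outside; the bore of one passes the gauge pin and slides right down it, the other's is too narrow and stops on the pin's top: find out by trying. Starts on the mat or on the plate.
- sleeve_b_center (a point): plain aluminium tube standing upright, 40 mm outside diameter, 45 mm tall, about 110 g; this point is its centre, half-way up on its axis. Two sleeves look alike outside; the bore of one passes the gauge pin and slides right down it, the other's is too narrow and stops on the pin's top: find out by trying. Starts on the mat or on the plate.
- mat_top (a point): centre of the upper face of the black square rubber mat (80 x 80 mm, 4 mm thick, fixed) on which the sleeve to be tried stands
- plate_top (a point): centre of the upper face of the round steel plate (80 mm across, 4 mm thick, fixed) on which the other, spare sleeve stands; that one stays
- pin_base (a point): foot of the upright steel gauge pin, on the photometer's base plate, 12 mm above the table. Pin 18 mm in diameter, 40 mm tall, its top 4 mm tapered to a 15 mm flat. z up; y points along the photometer from the pin to its white head. A sleeve fully home stands on the base plate, centre 22.5 mm above this point; the narrow one stops with its underside about 40 mm above this point
- photometer: fixed photometer, turned up to 0.3 rad: grey base plate 130 mm (x) by 290 mm (y), 12 mm thick, with the pin at y = -95 mm and a white head 120 mm (x) by 150 mm (y), its near face 80 mm from the pin, its top 72 mm above the table. Origin under the middle of the base plate; axes as those of pin_base
- shutter_tab (a point): centre of the shutter's upright grip tab (moves with it): 12 mm thick along y, 30 mm wide (x), from 18 mm below this point to 18 mm above, standing on the flat shutter plate on top of the head. Axes as pin_base; the shutter opens along +y, away from the pin. Low guide rails, 5 mm higher than the plate, run along y 30 to 38 mm either side of the tab's centre
- shutter (a joint): opening of the shutter in m: 0 shut (start), 0.030 half travel, 0.060 fully open. A spring pushes it shut with 3.9 N at 0, 7.8 N at half, 11.7 N fully open. Black marks on the head's top, on both sides of the shutter, show shut, half (the longer one) and fully open against short black pointers on the shutter
- tray: grey open reject tray, fixed, 140 x 140 mm outside, 30 mm tall, walls and floor 4 mm; origin at the centre of its underside
- sleeve_a: the sleeve of sleeve_a_center; origin at the centre of its underside
- sleeve_b: the sleeve of sleeve_b_center; origin at the centre of its underside
- tube_rack: red rack of small tubes, 100 x 220 mm, 66 mm tall, beyond the photometer; a bystander, not to be disturbed
- bottle: glass bottle with label, 68 mm across, 140 mm tall; a bystander, not to be disturbed
- tip_box: grey box of pipette tips, 85 x 125 mm, 53 mm tall, at the left; a bystander, not to be disturbed
- beaker: white plastic beaker, 70 mm across, 85 mm tall, at the left; a bystander, not to be disturbed
- jar: amber glass jar, 52 mm across, 60 mm tall, at the right; a bystander, not to be disturbed
Mind the look-alikes: they are no part of the job. What is shaped like the sleeve_a but pink is not meant.

How it is judged:
By the outcome, as a careful person would: the job done as asked, in the order asked, and still so for the second after the job is handed in, while the arm keeps its last pose, push and grip.
It also fails if it takes over 54 s, if anything falls off the work surface, if the arm or the gripper's body presses on something with over 40 N, if the wrist force passes 120 N, or if a joint passes its speed limit or range.

## Robot

A 7-joint arm with a two-finger parallel gripper is mounted at the origin on the work surface. World frame = base frame: x ahead of the robot, y to its left, z up, the work surface at z = 0. Lengths are in m, angles in rad, forces in N, time in s.
With the tool pointing down it reaches from about 0.425 to 0.875 m from the base axis. Payload 4.7 kg.
Tool frame: the origin (TCP) lies midway between the tips of the shut fingers; the grasp point (between the pads) lies ctrl.grasp_offset behind it (ctrl.grasp_offset is the distance from the TCP to the grasp point, in m); z points along the fingers, y is the line along which they close (so a half turn about z gives the same grasp; the last joint's range is limited). The gripper opens to 87 mm and grips with 3 to 60 N. Pads are 19 mm wide; open, the fingers measure 117 mm over their backs; the gripper's body (75 mm by 190 mm) begins 51 mm behind the grasp point.
Start: joints at [1.186, 0.321, -0.07, 1.45, 0.023, 1.371, -0.057], TCP at [0.252, -0.599, 0.223] pointing down, gripper open.
Joint ranges: [-2.86, 2.86], [-0.3, 2.09], [-1.38, 1.24], [0.06, 2.45], [-1.56, 4.7], [0.09, 2.05], [-2.69, 2.69]. Speed limits (rad/s): [2.57, 2.57, 3.14, 3.14, 3.14, 3.14, 3.14].

## Interface

Orientations are given as a rotation vector (axis times angle).
In Python, from bench import ctrl gives the robot as it stands. The module is installed in compiled form; this text tells all that it offers.
- The arm moves only by the tool jog_arm, never from a script. Its argument "moves" is one flat list of numbers, 7 for each row, row after row: the shift along the tool's x, y, z in units of 30 cm (1.0 is 30 cm), then the turn, a rotation vector about the tool's x, y, z in units of 60 degrees (1.0 is 60 degrees), then the gripper's target within -1 to 1 (fully open at 1, half-way at 0, shut at -1). In form: [x, y, z, wx, wy, wz, fingers, x, y, z, wx, wy, wz, fingers, ...]. A call has exactly 8 rows; each row is the pose to reach, as a shift and turn from the pose commanded when the call began, along the tool's axes at that moment; what a row does not reach only later rows make up. A row lasts 1/8 s, in which the tool goes at most 62.5 mm and 10.7 degrees, less where a joint would pass 70% of its speed; a pose out of reach is approached as far as the arm can. A call with a number of a shift or a turn outside -1 to 1 is refused whole. A call with a gripper value outside its range is refused whole. The fingers move at their own pace and stop on an object; "newtons" is the grip in N (left out, the last holds). Time passes only in rows, so rows that repeat a pose let the fingers close, or fill a call up. It gives the time, the measured TCP pose, the force, the opening and the grip force at its end, in the units of the state.
- ctrl.get_state(): the state, without advancing time (a new reading comes with each control period).
- ctrl.get_image(name): name is "scene" or "top"; returns a dict with "pixels" (420x560x3 uint8, red, green, blue), "fx", "fy", "cx", "cy" (pixels), "dist" ([k1, k2, p1, p2, k3] as OpenCV has them; the pictures are not rectified), "xyz" and "rotation" of the camera in the world. Camera axes: x right, y up, looking along -z (the intrinsics and any distortion apply to the point x, -y, -z); pixel columns grow to the right and rows downward; lengths in m; the calibration is good to about 2 mm. A picture is of the moment at which its call begins. There is no depth.
- ctrl.close_job(): hands the job in; it is judged then, once.
The state is a dict: "time": time; "joint_positions": joint angles; "qd": joint speeds; "joint_torque": joint torques, N m; "position": TCP position; "tool_rot": TCP orientation; "ft_force": force on the tool from outside, world axes, zero at the start; "torque": the same for the moment, N m; "grip_width": opening from 0.0 (shut) to 1.0 (fully open); "grip_force": force on a finger pad.
Only numpy, scipy, OpenCV 4.12 (cv2) and the standard library are available. Lean on these libraries where they do the work, as an engineer would, in place of code of your own. Each camera call takes 0.05 s, during which the arm holds its last target. There are 200 camera calls.

## Working session

There is one attempt and no reset: what is moved stays moved. The work goes in short steps, Python scripts to look and compute and a tool call to move; the robot and the scene stay as the last step left them, time stands still between calls to the robot, and variables do not carry over. Pictures are saved under pics/ and viewed, at most 11 in all, crops included, and the job is handed in when it is done.

Besides the shell and the picture viewer there is one more tool, called after ">>>" as name(argument=value, ...) on one line, values as JSON. jog_arm: Moves the arm, as the interface text tells. Its arguments: {"type":"object","properties":{"moves":{"type":"array"},"newtons":{"type":"number"}},"required":["moves"]}

```bash
mkdir -p pics; cat > h.py <<'E'
import numpy as np, cv2
from bench import ctrl
def grab(n,f=None):
    im=ctrl.get_image(n)
    if f: cv2.imwrite('pics/'+f,np.ascontiguousarray(im['pixels'][:,:,::-1]))
    return im
def K(im): return np.array([[im['fx'],0,im['cx']],[0,im['fy'],im['cy']],[0,0,1.]])
def R(im):
    r=np.array(im['rotation'],float)
    return r if r.shape==(3,3) else cv2.Rodrigues(r)[0]
def ray(im,uv,z):
    p=cv2.undistortPoints(np.array(uv,float).reshape(-1,1,2),K(im),np.array(im['dist']))[:,0]
    d=np.c_[p[:,0],-p[:,1],-np.ones(len(p))]@R(im).T
    o=np.array(im['xyz']); return o+d*((z-o[2])/d[:,2])[:,None]
def proj(im,P):
    c=(np.atleast_2d(P)-np.array(im['xyz']))@R(im)
    c=c*[1,-1,-1]
    return cv2.projectPoints(c,np.zeros(3),np.zeros(3),K(im),np.array(im['dist']))[0][:,0]
E
python3 - <<'E'
from h import *
for n in('scene','top'):
    im=grab(n,n+'0.png'); print(n,im['xyz'],im['rotation'],im['fx'],im['dist'])
s=ctrl.get_state();print(s,ctrl.grasp_offset)
E
```

```text
scene [ 1.3054831  -0.43784263  1.11739864] [0.61838738 0.35607046 0.94743534] 401.06751634937876 [-0.01131733  0.          0.          0.          0.        ]
top [0.32204596 0.00914643 1.55819527] [ 0.14324405 -0.12841204 -1.56051594] 519.0698995444707 [-0.04605362  0.          0.          0.          0.        ]
{'time': 0.1, 'joint_positions': array([ 1.18609715,  0.32175599, -0.07009039,  1.45152096,  0.02261126,
        1.37075972, -0.0568944 ]), 'qd': array([ 2.16149989e-04, -1.91306833e-03,  6.22704954e-04, -1.38585678e-03,
       -8.39024630e-06, -8.26192903e-04, -2.59748055e-04]), 'joint_torque': array([ 1.84537789e-04, -4.92570662e+01, -4.05517146e-01, -3.13398135e+01,
       -6.40941714e-02,  3.95759556e-02,  6.08934761e-05]), 'position': array([ 0.2521776 , -0.59858184,  0.22158237]), 'tool_rot': array([-3.07776141e+00, -6.22034170e-01,  6.66034220e-04]), 'ft_force': array([ 0.4072669 , -0.18717901, -0.00048954]), 'torque': array([-0.07944222,  0.02125595,  0.00326338]), 'grip_force': 0.0, 'grip_width': 0.9993326024671856} 0.0187
```

View pics/top0.png

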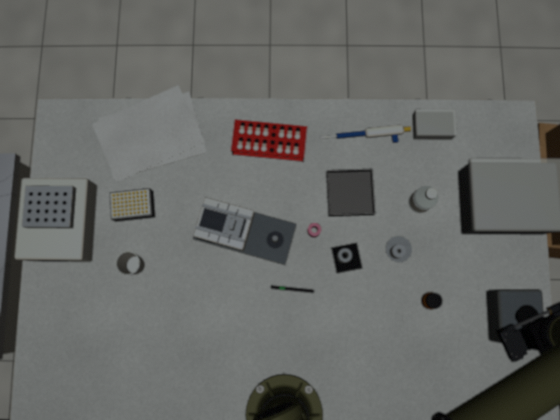

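View pics/scene0.png

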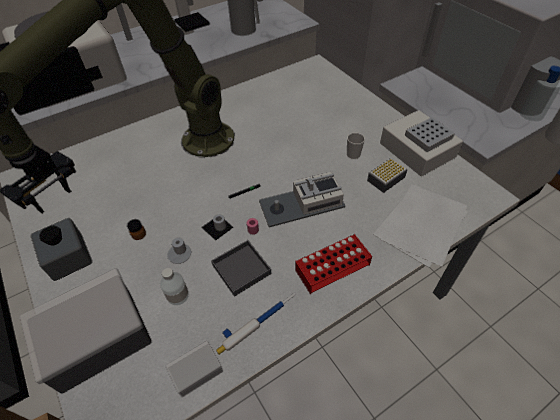

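Top view: the sleeve on the black square mat is at (346,256), and the one on the round plate at (398,249), which is the spare. A pink look-alike stands at (314,230). The pin is at (275,240), the white head at (225,223) and the tray at (350,192). The mat sleeve is the one meant, and I'll confirm it in an enlarged crop.

```bash
python3 - <<'E'
from h import *
t=grab('top')
p=t['pixels'][:,:,::-1]
c=np.ascontiguousarray(p[185:285,185:420]); cv2.imwrite('pics/crop1.png',cv2.convertScaleAbs(cv2.resize(c,None,fx=3.4,fy=3.4,interpolation=cv2.INTER_CUBIC),alpha=1.5))
sc=grab('scene');q=sc['pixels'][:,:,::-1]
c=np.ascontiguousarray(q[160:270,160:360]); cv2.imwrite('pics/crop2.png',cv2.convertScaleAbs(cv2.resize(c,None,fx=4,fy=4,interpolation=cv2.INTER_CUBIC),alpha=1.5))
print(ray(t,[[275,240]],.03),ray(t,[[346,256]],.049),ray(t,[[350,192]],.02))
E
```

```text
[[0.49723267 0.03011337 0.03      ]] [[ 0.44943208 -0.17683394  0.049     ]] [[ 0.64551897 -0.19556252  0.02      ]]
```

View pics/crop1.png

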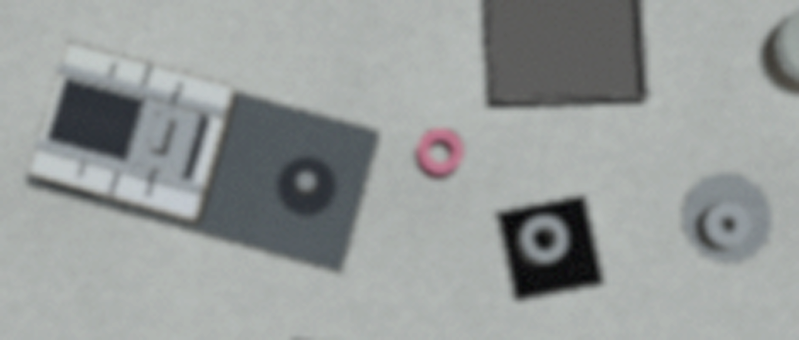

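View pics/crop2.png

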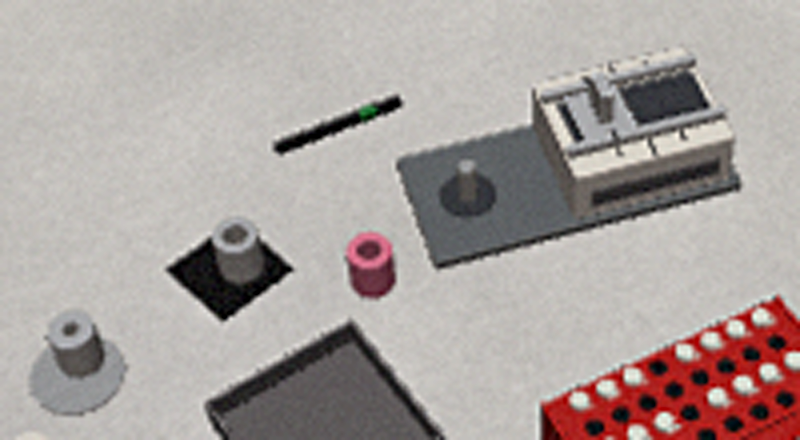

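Crops: the grey sleeve on the square mat is at crop1 (545,239), so it is the one to try. The plate sleeve is at (727,225) and the pink one at (440,153). The pin top is at (307,181) in crop1 and (467,162) in crop2. The tab is at about (165,137) in crop1 and (602,100) in crop2.

```bash
cat >> h.py <<'E'
def tri(a,ua,b,ub):
    A=[];y=[]
    for im,uv in((a,ua),(b,ub)):
        o=np.array(im['xyz']);d=ray(im,[uv],0)[0]-o;d/=np.linalg.norm(d)
        M=np.eye(3)-np.outer(d,d);A.append(M);y.append(M@o)
    s=np.linalg.lstsq(np.vstack(A),np.hstack(y),rcond=None)[0]
    return s,proj(a,s)[0]-ua,proj(b,s)[0]-ub
def c1(u,v): return [185+(u+.5)/3.4-.5,185+(v+.5)/3.4-.5]
def c2(u,v): return [160+(u+.5)/4-.5,160+(v+.5)/4-.5]
E
python3 - <<'E'
from h import *
t=grab('top');s=grab('scene')
for n,a,b in(('pintop',(307,181),(467,162)),('sleevetop',(545,239),(236,234)),('pink',(440,153),(369,247))):
    print(n,tri(t,c1(*a),s,c2(*b)))
print('sl',ray(t,[c1(545,239)],.049),ray(s,[c2(236,234)],.049))
print('pin',ray(t,[c1(307,181)],.052),ray(s,[c2(467,162)],.052))
g=cv2.cvtColor(t['pixels'],cv2.COLOR_RGB2GRAY)
# mat
m=(g<45).astype(np.uint8);n,l,st,ce=cv2.connectedComponentsWithStats(m);i=l[262,337] or l[265,350]
k=cv2.minAreaRect(np.argwhere(l==i)[:,::-1].astype(np.float32));bx=ray(t,cv2.boxPoints(k),.004);print('mat',bx.mean(0),bx)
# base edges
def ang(a,b,z):
    P=ray(t,[c1(*a),c1(*b)],z);d=P[1]-P[0];return P,np.arctan2(d[1],d[0]),np.linalg.norm(d)
print('base right',ang((340,270),(378,130),.012))
print('head near',ang((200,220),(233,95),.072))
print('head far',ang((28,182),(68,44),.072))
print('tab pt',ray(t,[c1(165,137)],.105))
print('tray',ray(t,[[350,192]],.02))
E
```

```text
pintop (array([0.5008129 , 0.03081458, 0.05645595]), array([-0.28990992, -0.14544736]), array([-0.26546297,  0.03907686]))
sleevetop (array([ 0.45284894, -0.17337023,  0.04768638]), array([-0.20382426, -0.08329453]), array([-0.18637961,  0.01890864]))
pink (array([ 0.52688415, -0.08436194,  0.04483939]), array([-0.09988845, -0.04547667]), array([-0.09388854,  0.01207133]))
sl [[ 0.45249583 -0.17380074  0.049     ]] [[ 0.45417909 -0.1731243   0.049     ]]
pin [[0.50092125 0.03002952 0.052     ]] [[0.49780231 0.03365952 0.052     ]]
mat [ 0.44900424 -0.18337224  0.004     ] [[ 0.47771149 -0.13994365  0.004     ]
 [ 0.49355473 -0.21218207  0.004     ]
 [ 0.42017154 -0.22653684  0.004     ]
 [ 0.40457919 -0.1548264   0.004     ]]
base right (array([[ 0.42761854,  0.00116679,  0.012     ],
       [ 0.55142943, -0.03192978,  0.012     ]]), np.float64(-0.26120800072521455), np.float64(0.1281581816372463))
head near (array([[0.46488759, 0.11986697, 0.072     ],
       [0.57207373, 0.09353878, 0.072     ]]), np.float64(-0.24086209637814834), np.float64(0.1103722935303141))
head far (array([[0.4962354 , 0.26666264, 0.072     ],
       [0.61580203, 0.23625141, 0.072     ]]), np.float64(-0.24906430788915926), np.float64(0.12337350234815656))
tab pt [[0.53076394 0.14779813 0.105     ]]
tray [[ 0.64551897 -0.19556252  0.02      ]]
```

```bash
cat >> h.py <<'E'
from scipy.spatial.transform import Rotation as Ro
def down(th): # tool y axis at world angle th, z down
    y=np.array([np.cos(th),np.sin(th),0]);z=np.array([0,0,-1.]);return Ro.from_matrix(np.c_[np.cross(y,z),y,z])
def go(P,th,ref=None):
    s=ctrl.get_state();p,r=(s['position'],s['tool_rot']) if ref is None else ref
    r=Ro.from_rotvec(r);P=np.array(P)
    return np.round(r.inv().apply(P-p)/.3,3),np.round((r.inv()*down(th)).as_rotvec()/np.radians(60),3)
E
python3 - <<'E'
from h import *
s=ctrl.get_state();r=Ro.from_rotvec(s['tool_rot']).as_matrix();print(r.round(3),np.arctan2(r[1,1],r[0,1]))
for th in(-.25,-.25+np.pi,-.25+np.pi/2,-.25-np.pi/2):
  print(th,go((.453,-.1735,.2),th))
E
```

```text
[[ 0.922  0.388 -0.   ]
 [ 0.388 -0.922  0.   ]
 [-0.    -0.001 -1.   ]] -1.1720076773357162
-0.25 (array([ 1.167, -1.047,  0.075]), array([-0.001, -0.   , -0.88 ]))
2.891592653589793 (array([ 1.167, -1.047,  0.075]), array([-0.00e+00,  1.00e-03,  2.12e+00]))
1.3207963267948966 (array([ 1.167, -1.047,  0.075]), array([-0.00e+00, -1.00e-03, -2.38e+00]))
-1.8207963267948966 (array([ 1.167, -1.047,  0.075]), array([-0.  ,  0.  ,  0.62]))
```

>>> jog_arm(moves=[1, -0.9, 0, 0, 0, -0.88, 1, 1, -0.9, 0, 0, 0, -0.88, 1, 1, -0.9, 0, 0, 0, -0.88, 1, 1, -0.9, 0, 0, 0, -0.88, 1, 1, -0.9, 0, 0, 0, -0.88, 1, 1, -0.9, 0, 0, 0, -0.88, 1, 1, -0.9, 0, 0, 0, -0.88, 1, 1, -0.9, 0, 0, 0, -0.88, 1], newtons=20)

```text
time: 1.3
position: [0.4252, -0.2313, 0.2229]
tool_rot: [2.476, 1.933, 0.0]
ft_force: [-0.5, -0.4, 0.7]
grip_width: 1.0
grip_force: 0.0
```

```bash
python3 - <<'E'
from h import *
print(go((.453,-.1735,.1),-.25))
E
```

```text
(array([0.21 , 0.043, 0.41 ]), array([0.001, 0.   , 0.005]))
```

>>> jog_arm(moves=[0.21, 0.043, 0, 0, 0, 0, 1, 0.21, 0.043, 0.2, 0, 0, 0, 1, 0.21, 0.043, 0.41, 0, 0, 0, 1, 0.21, 0.043, 0.41, 0, 0, 0, 1, 0.21, 0.043, 0.41, 0, 0, 0, 1, 0.21, 0.043, 0.41, 0, 0, 0, 1, 0.21, 0.043, 0.41, 0, 0, 0, 1, 0.21, 0.043, 0.41, 0, 0, 0, 1])

```text
time: 2.3
position: [0.4527, -0.1762, 0.1005]
tool_rot: [2.48, 1.925, 0.001]
ft_force: [0.5, 0.3, -0.4]
grip_width: 1.006
grip_force: 0.0
```

```bash
python3 - <<'E'
from h import *
s=grab('scene');t=grab('top')
P=ctrl.get_state()['position'];print(P,go((.453,-.1735,.0165),-.25))
a=np.ascontiguousarray(s['pixels'][160:270,160:300,::-1]);b=np.ascontiguousarray(t['pixels'][200:310,290:430,::-1])
cv2.imwrite('pics/c3.png',cv2.convertScaleAbs(cv2.resize(np.vstack([a])if 0 else np.hstack([a,b]),None,fx=2.8,fy=2.8,interpolation=cv2.INTER_CUBIC),alpha=1.6))
E
```

```text
[ 0.45232811 -0.17603415  0.10001278] (array([ 0.009, -0.   ,  0.278]), array([ 0.001,  0.   , -0.   ]))
```

View pics/c3.png

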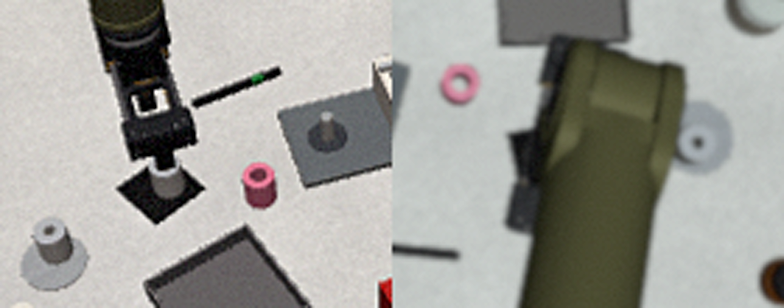

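The view shows the gripper straddling the mat sleeve, at (165,180) in the left half. I'll descend and grip.

>>> jog_arm(moves=[0.009, 0, 0.15, 0, 0, 0, 1, 0.009, 0, 0.278, 0, 0, 0, 1, 0.009, 0, 0.278, 0, 0, 0, 1, 0.009, 0, 0.278, 0, 0, 0, -1, 0.009, 0, 0.278, 0, 0, 0, -1, 0.009, 0, 0.278, 0, 0, 0, -1, 0.009, 0, 0.278, 0, 0, 0, -1, 0.009, 0, 0.278, 0, 0, 0, -1], newtons=25)

```text
time: 3.4
position: [0.4528, -0.1734, 0.0164]
tool_rot: [2.481, 1.926, -0.0]
ft_force: [-0.1, 0.3, -1.1]
grip_width: 0.516
grip_force: 0.0
```

>>> jog_arm(moves=[0, 0, 0, 0, 0, 0, -1, 0, 0, 0, 0, 0, 0, -1, 0, 0, 0, 0, 0, 0, -1, 0, 0, 0, 0, 0, 0, -1, 0, 0, -0.1, 0, 0, 0, -1, 0, 0, -0.3, 0, 0, 0, -1, 0, 0, -0.3, 0, 0, 0, -1, 0, 0, -0.3, 0, 0, 0, -1])

```text
time: 4.4
position: [0.4522, -0.1732, 0.1055]
tool_rot: [-2.481, -1.926, 0.001]
ft_force: [0.3, 0.4, -1.7]
grip_width: 0.445
grip_force: 24.9
```

```bash
python3 - <<'E'
from h import *
print(go((.499,.031,.11),-.25))
E
```

```text
(array([ 0.698, -0.018, -0.015]), array([-0.001,  0.   , -0.001]))
```

>>> jog_arm(moves=[0.2, -0.005, 0, 0, 0, 0, -1, 0.4, -0.01, 0, 0, 0, 0, -1, 0.6, -0.015, 0, 0, 0, 0, -1, 0.698, -0.018, 0, 0, 0, 0, -1, 0.698, -0.018, 0.1, 0, 0, 0, -1, 0.698, -0.018, 0.1, 0, 0, 0, -1, 0.698, -0.018, 0.1, 0, 0, 0, -1, 0.698, -0.018, 0.1, 0, 0, 0, -1])

```text
time: 5.4
position: [0.4999, 0.0304, 0.0767]
tool_rot: [2.482, 1.925, 0.001]
ft_force: [-0.4, -0.4, -1.5]
grip_width: 0.448
grip_force: 24.9
```

```bash
python3 - <<'E'
from h import *
s=grab('scene');t=grab('top')
P=ctrl.get_state()['position'];print(P)
for im in(s,t): print(proj(im,P+[0,0,-.0125]),proj(im,P+[0,0,.0325]),proj(im,[.5,.031,.012]))
a=np.ascontiguousarray(s['pixels'][160:240,230:330,::-1]);b=np.ascontiguousarray(t['pixels'][190:270,230:330,::-1])
cv2.imwrite('pics/c4.png',cv2.convertScaleAbs(cv2.resize(np.hstack([a,b]),None,fx=4,fy=4,interpolation=cv2.INTER_CUBIC),alpha=1.8))
E
```

```text
[0.49998897 0.03045824 0.07685439]
[[275.8241122  198.57344315]] [[275.38641545 189.8488627 ]] [[276.43546282 208.13309175]]
[[274.73529145 237.69743851]] [[274.52117072 235.79911416]] [[274.78812985 239.76488468]]
```

View pics/c4.png

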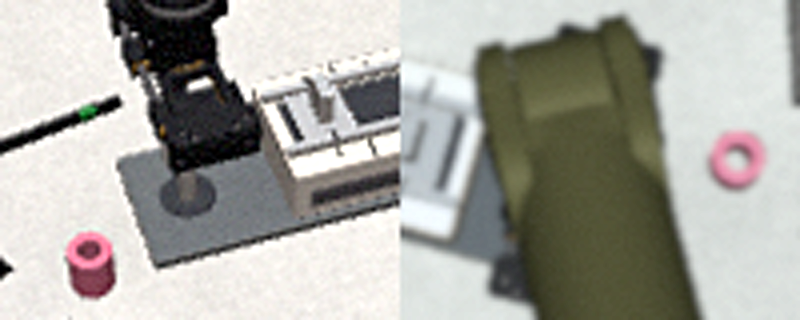

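```bash
cat > c.py <<'E'
from h import *
def disc(im,px,uv,r,thr,z):
    x,y=uv;c=px[y-r:y+r+1,x-r:x+r+1]
    g=cv2.resize(cv2.cvtColor(np.ascontiguousarray(c),cv2.COLOR_BGR2GRAY),None,fx=8,fy=8,interpolation=cv2.INTER_CUBIC)
    m=cv2.inRange(g,*thr);m=m if 1 else m
    cs=max(cv2.findContours(m,0,1)[0],key=cv2.contourArea);e=cv2.fitEllipse(cv2.convexHull(cs))
    u=[(e[0][0]+.5)/8-.5+x-r,(e[0][1]+.5)/8-.5+y-r]
    print(u,np.array(e[1])/8,ray(im,[u],z))
E
python3 - <<'E'
from c import *
t=grab('top');s=grab('scene')
T=cv2.imread('pics/top0.png');S=cv2.imread('pics/scene0.png')
print(T[238,262:290].mean(1).round(),S[209,260:295].mean(1).round())
for th in(35,40,45,50): 
    disc(t,T,(275,240),11,(0,th),.012)
    disc(s,S,(277,209),10,(0,th),.012)
for th in(90,100,110): disc(t,T,(345,255),10,(th,255),.049); disc(s,S,(219,218),7,(th+20,255),.049)
E
```

```text
[59. 60. 60. 56. 51. 40. 34. 35. 35. 44. 66. 85. 91. 91. 86. 70. 46. 35.
 35. 35. 37. 48. 54. 59. 60. 59. 58. 58.] [131. 125.  53.  61.  63.  62.  67.  64.  66.  63.  37.  39.  38.  40.
  40.  50.  53.  55.  50.  40.  37.  37.  39.  30.  64.  66.  64.  65.
  66.  65.  65.  61.  65.  65.  62.]
[274.69777965545654, 239.28643035888672] [14.50473022 14.70577049] [[0.5014386  0.03128141 0.012     ]]
[280.72165870666504, 207.8694372177124] [4.49589014 8.65087986] [[0.50757754 0.04449881 0.012     ]]
[274.7130365371704, 239.26505947113037] [15.65829945 15.8296051 ] [[0.5015032 0.0312362 0.012    ]]
[276.57662200927734, 208.4031057357788] [10.57723999 13.71405697] [[0.50135757 0.03074137 0.012     ]]
[274.69865798950195, 239.26998043060303] [16.68218803 16.83847427] [[0.50148814 0.03127915 0.012     ]]
[276.55278873443604, 208.40560626983643] [11.16235352 13.97574043] [[0.50131958 0.03066377 0.012     ]]
[274.74858570098877, 239.24788665771484] [17.71546555 17.91047668] [[0.50155551 0.03113013 0.012     ]]
[276.52284812927246, 208.37320709228516] [11.68300056 14.29804516] [[0.50113061 0.03065588 0.012     ]]
[344.6949272155762, 254.7704725265503] [11.62079525 12.01146412] [[ 0.45298886 -0.17309183  0.049     ]]
[219.22790336608887, 214.9619746208191] [14.7878046  18.49554443] [[ 0.44283462 -0.16497343  0.049     ]]
[335.83430874347687, 244.873495221138] [1.01160502 5.0220232 ] [[ 0.48173838 -0.14766902  0.049     ]]
[222.49927520751953, 214.98893404006958] [ 9.44035244 38.25207138] [[ 0.44925594 -0.15562471  0.049     ]]
[334.72039473056793, 244.68092105537653] [0.28068423 0.69257861] [[ 0.4822854  -0.14442657  0.049     ]]
[212.4495205283165, 215.440260887146] [3.8673811 5.8966074] [[ 0.43165562 -0.18543244  0.049     ]]
```

>>> jog_arm(moves=[0.002, 0.004, 0, 0, 0, 0, -1, 0.002, 0.004, 0.02, 0, 0, 0, -1, 0.002, 0.004, 0.03, 0, 0, 0, -1, 0.002, 0.004, 0.04, 0, 0, 0, -1, 0.002, 0.004, 0.045, 0, 0, 0, -1, 0.002, 0.004, 0.05, 0, 0, 0, -1, 0.002, 0.004, 0.055, 0, 0, 0, -1, 0.002, 0.004, 0.055, 0, 0, 0, -1])

```text
time: 6.6
position: [0.5007, 0.0312, 0.0595]
tool_rot: [-2.481, -1.927, 0.0]
ft_force: [1.1, -0.2, -0.4]
grip_width: 0.446
grip_force: 24.9
```

>>> jog_arm(moves=[0, 0, 0.006, 0, 0, 0, -1, 0, 0, 0.012, 0, 0, 0, -1, 0, 0, 0.018, 0, 0, 0, -1, 0, 0, 0.024, 0, 0, 0, -1, 0, 0, 0.03, 0, 0, 0, -1, 0, 0, 0.036, 0, 0, 0, -1, 0, 0, 0.042, 0, 0, 0, -1, 0, 0, 0.042, 0, 0, 0, -1])

```text
time: 7.6
position: [0.5006, 0.0312, 0.0468]
tool_rot: [-2.481, -1.927, 0.0]
ft_force: [-0.1, -0.4, -0.4]
grip_width: 0.442
grip_force: 24.9
```

>>> jog_arm(moves=[0, 0, 0.015, 0, 0, 0, -1, 0, 0, 0.03, 0, 0, 0, -1, 0, 0, 0.045, 0, 0, 0, -1, 0, 0, 0.06, 0, 0, 0, -1, 0, 0, 0.067, 0, 0, 0, -1, 0, 0, 0.073, 0, 0, 0, -1, 0, 0, 0.076, 0, 0, 0, -1, 0, 0, 0.076, 0, 0, 0, -1])

```text
time: 8.6
position: [0.5009, 0.0313, 0.0243]
tool_rot: [2.481, 1.927, 0.0]
ft_force: [-0.4, 0.3, 0.1]
grip_width: 0.443
grip_force: 24.9
```

>>> jog_arm(moves=[0, 0, 0, 0, 0, 0, 0.5, 0, 0, 0, 0, 0, 0, 0.5, 0, 0, 0, 0, 0, 0, 0.5, 0, 0, 0, 0, 0, 0, 0.5, 0, 0, -0.1, 0, 0, 0, 0.5, 0, 0, -0.3, 0, 0, 0, 0.5, 0, 0, -0.5, 0, 0, 0, 0.5, 0, 0, -0.5, 0, 0, 0, 0.5])

```text
time: 9.6
position: [0.5043, 0.0317, 0.1793]
tool_rot: [2.476, 1.922, 0.011]
ft_force: [-0.2, 0.2, -0.2]
grip_width: 0.751
grip_force: 0.0
```

```bash
python3 - <<'E'
from h import *
s=grab('scene');t=grab('top')
P=ctrl.get_state()['position'];print(P,ctrl.get_state()['grip_width'])
a=np.ascontiguousarray(s['pixels'][160:240,250:350,::-1]);b=cv2.imread('pics/top0.png')[180:260,185:285]
cv2.imwrite('pics/c5.png',cv2.convertScaleAbs(cv2.resize(np.hstack([a,b]),None,fx=4,fy=4,interpolation=cv2.INTER_CUBIC),alpha=1.5))
E
```

```text
[0.50095314 0.03103102 0.17459694] 0.7493815107230961
```

View pics/c5.png

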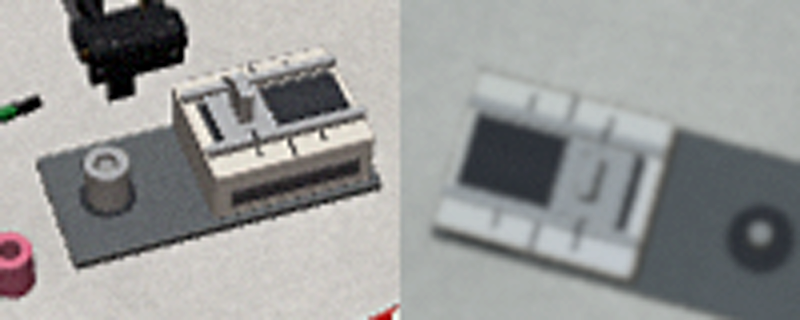

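The sleeve stands fully home on the pin, with its top ring at (107,160) left and the pin end visible inside. The tab is at (240,95) left and (592,175) right. The half marks are the long middle ones. One zoom will locate the tab.

```bash
python3 - <<'E'
from h import *
t=grab('top');s=grab('scene')
T=cv2.imread('pics/top0.png')[195:255,195:250];S=s['pixels'][165:225,290:345,::-1]
f=lambda a:cv2.convertScaleAbs(cv2.resize(np.ascontiguousarray(a),None,fx=7,fy=7,interpolation=cv2.INTER_CUBIC),alpha=1.4)
cv2.imwrite('pics/c6.png',np.hstack([f(S),f(T)]))
mid=[185+592.5/4-.5,180+181.5/4-.5]
for z in(.072,.077):print(ray(t,[mid],z))
y=np.array([np.sin(.25),np.cos(.25),0]);pin=np.array([.5013,.031,.012])
for d in(.11,.12,.13):print(d,pin+y*d)
E
```

```text
[[ 0.53726966 -0.13670893  0.072     ]]
[[ 0.53654558 -0.13621823  0.077     ]]
0.11 [0.52851444 0.13758037 0.012     ]
0.12 [0.53098848 0.14726949 0.012     ]
0.13 [0.53346251 0.15695861 0.012     ]
```

View pics/c6.png

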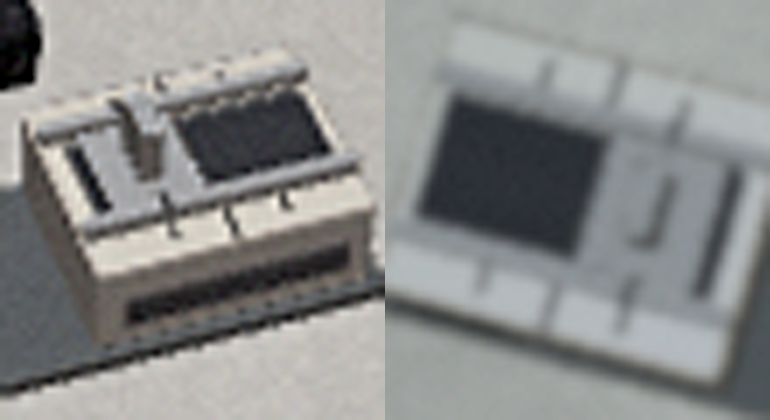

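```bash
python3 - <<'E'
from h import *
t=grab('top');s=grab('scene')
T=lambda u,v:[195+(u-385+.5)/7-.5,195+(v+.5)/7-.5]
S=lambda u,v:[290+(u+.5)/7-.5,165+(v+.5)/7-.5]
pin=np.array([.5013,.031,.012]);a=.25
loc=lambda p:((p-pin)@np.array([[np.cos(a),np.sin(a),0],[-np.sin(a),np.cos(a),0],[0,0,1]])).round(4)
for n,im,u in(('T shut',t,T(682,118)),('T shut',t,T(628,305)),('T half',t,T(615,88)),('T half',t,T(550,300)),('T open',t,T(548,72)),('T open',t,T(486,274)),('S shut',s,S(174,220)),('S half',s,S(234,220)),('S open',s,S(286,200)),('S shutfar',s,S(157,82)),('S openfar',s,S(222,72))):
    p=ray(im,[u],.072)[0];print(n,p,loc(p))
for n,u,v in(('top',(655,205),(140,112)),):print(tri(t,T(*u),s,S(*v)))
for z in (.1,.11):print(loc(ray(t,[T(655,210)],z)[0]),loc(ray(s,[S(140,112)],z)[0]))
E
```

```text
T shut [0.57524253 0.14065666 0.072     ] [0.0445 0.1245 0.06  ]
T shut [0.49700507 0.16137044 0.072     ] [-0.0364  0.1253  0.06  ]
T half [0.58775735 0.16882737 0.072     ] [0.0497 0.1549 0.06  ]
T half [0.49887555 0.19361377 0.072     ] [-0.0426  0.157   0.06  ]
T open [0.59438417 0.19694631 0.072     ] [0.0491 0.1838 0.06  ]
T open [0.50950096 0.22036838 0.072     ] [-0.0389  0.1855  0.06  ]
S shut [0.57098495 0.14525083 0.072     ] [0.0393 0.1279 0.06  ]
S half [0.58765509 0.17000472 0.072     ] [0.0493 0.156  0.06  ]
S open [0.5913847  0.19958369 0.072     ] [0.0456 0.1856 0.06  ]
S shutfar [0.4880038  0.19425911 0.072     ] [-0.0533  0.1549  0.06  ]
S openfar [0.50102206 0.22655557 0.072     ] [-0.0487  0.1894  0.06  ]
(array([0.53308755, 0.14818406, 0.11466675]), array([-0.40285712, -0.22514662]), array([-0.36981644,  0.06682518]))
[0.0012 0.1215 0.088 ] [-0.0111  0.1283  0.088 ]
[1.000e-04 1.202e-01 9.800e-02] [-0.0022  0.1245  0.098 ]
```

```bash
python3 - <<'E'
from h import *
print(go((.5327,.154,.16),1.321)); print(ctrl.get_state()['joint_positions'])
E
```

```text
(array([0.424, 0.005, 0.042]), array([-0.003, -0.002, -1.501]))
[ 0.5817379   0.07950244 -0.72103462  1.85738427  0.05491134  1.22783726
 -0.40668699]
```

>>> jog_arm(moves=[0.05, 0, 0, 0, 0, 0.15, 0.5, 0.15, 0, 0, 0, 0, 0.3, 0.5, 0.25, 0, 0, 0, 0, 0.45, 0.5, 0.35, 0, 0, 0, 0, 0.6, 0.5, 0.424, 0.005, 0, 0, 0, 0.75, 0.5, 0.424, 0.005, 0.042, 0, 0, 0.9, 0.5, 0.424, 0.005, 0.042, 0, 0, 1, 0.5, 0.424, 0.005, 0.042, 0, 0, 1, 0.5])

```text
time: 10.9
position: [0.533, 0.1541, 0.1603]
tool_rot: [-3.112, -0.43, 0.004]
ft_force: [-0.7, 0.7, -0.2]
grip_width: 0.75
grip_force: 0.0
```

```bash
python3 - <<'E'
from h import *
print(go((.5327,.154,.16),1.321-np.pi)); print(ctrl.get_state()['joint_positions'])
E
```

```text
(array([-0.001,  0.   ,  0.001]), array([0.   , 0.002, 0.501]))
[ 0.30258043  0.22639637 -0.71266715  1.74990505  0.15576142  1.22533067
 -1.74688099]
```

>>> jog_arm(moves=[0, 0, 0, 0, 0, 0.15, 0.5, 0, 0, 0, 0, 0, 0.3, 0.5, 0, 0, 0, 0, 0, 0.45, 0.5, 0, 0, 0, 0, 0, 0.501, 0.5, 0, 0, 0.05, 0, 0, 0.501, 0.5, 0, 0, 0.1, 0, 0, 0.501, 0.5, 0, 0, 0.15, 0, 0, 0.501, 0.5, 0, 0, 0.15, 0, 0, 0.501, 0.5])

```text
time: 11.9
position: [0.5324, 0.1536, 0.1145]
tool_rot: [3.116, -0.393, -0.006]
ft_force: [-0.8, -0.7, 0.5]
grip_width: 0.75
grip_force: 0.0
```

```bash
python3 - <<'E'
from h import *
print(go((.5327,.154,.084),1.321-np.pi)); print(ctrl.get_state()['joint_positions'])
s=grab('scene');t=grab('top')
f=lambda a:cv2.convertScaleAbs(cv2.resize(np.ascontiguousarray(a[:,:,::-1]),None,fx=5,fy=5,interpolation=cv2.INTER_CUBIC),alpha=1.6)
cv2.imwrite('pics/c7.png',np.hstack([f(s['pixels'][140:225,280:355]),f(t['pixels'][185:270,185:260])]))
E
```

```text
(array([ 0.001, -0.002,  0.102]), array([ 0.001,  0.003, -0.001]))
[ 0.23776353  0.2602402  -0.64341539  1.80256355  0.16988871  1.13838348
 -2.28332296]
```

View pics/c7.png

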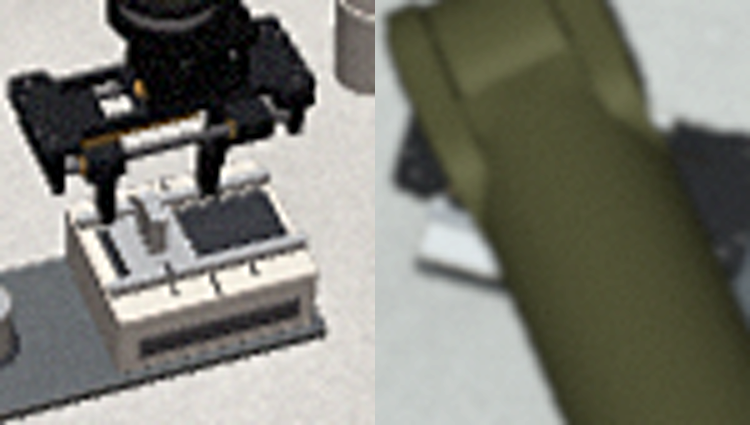

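The fingers, at (107,190) and (210,165), straddle the tab at (150,225). I'll descend and close.

>>> jog_arm(moves=[0, 0, 0.04, 0, 0, 0, 0.5, 0, 0, 0.07, 0, 0, 0, 0.5, 0, 0, 0.1, 0, 0, 0, 0.5, 0, 0, 0.1, 0, 0, 0, 0, 0, 0, 0.1, 0, 0, 0, -0.5, 0, 0, 0.1, 0, 0, 0, -1, 0, 0, 0.1, 0, 0, 0, -1, 0, 0, 0.1, 0, 0, 0, -1], newtons=30)

```text
time: 13.0
position: [0.5339, 0.1541, 0.0868]
tool_rot: [3.117, -0.394, 0.001]
ft_force: [-0.6, -0.1, 1.0]
grip_width: 0.266
grip_force: 0.0
```

>>> jog_arm(moves=[0, 0, 0, 0, 0, 0, -1, 0, 0, 0, 0, 0, 0, -1, 0, 0, 0, 0, 0, 0, -1, 0, 0, 0, 0, 0, 0, -1, 0, 0, 0, 0, 0, 0, -1, 0, 0, 0, 0, 0, 0, -1, 0, 0, 0, 0, 0, 0, -1, 0, 0, 0, 0, 0, 0, -1])

```text
time: 14.0
position: [0.5339, 0.154, 0.0867]
tool_rot: [3.117, -0.394, 0.0]
ft_force: [-2.7, -4.6, 4.8]
grip_width: 0.133
grip_force: 30.0
```

```bash
python3 - <<'E'
from h import *
a=.25;pin=np.array([.5013,.031,.012])
M=np.array([[np.cos(a),np.sin(a),0],[-np.sin(a),np.cos(a),0],[0,0,1]])
# check sign of yaw
s=ctrl.get_state();d=s['position']-pin
y=np.array([np.sin(a),np.cos(a),0]);print('along y',d@y,s['position'],s['ft_force'],s['ft_force']@y,s['grip_width']*.087)
E
```

```text
along y 0.1272682190963867 [0.53385954 0.15403781 0.08666998] [-2.70886388 -4.6283794   4.84347759] -5.154677939045195 0.01152769221435444
```

>>> jog_arm(moves=[0, 0.003, 0, 0, 0, 0, -1, 0, 0.005, 0, 0, 0, 0, -1, 0, 0.005, 0, 0, 0, 0, -1, 0, 0.005, 0, 0, 0, 0, -1, 0, 0.005, 0, 0, 0, 0, -1, 0, 0.005, 0, 0, 0, 0, -1, 0, 0.005, 0, 0, 0, 0, -1, 0, 0.005, 0, 0, 0, 0, -1])

```text
time: 15.0
position: [0.5335, 0.1526, 0.0867]
tool_rot: [-3.117, 0.394, -0.0]
ft_force: [-0.3, -4.1, 3.7]
grip_width: 0.135
grip_force: 30.0
```

```bash
cat > y.py <<'E'
from h import *
a=.25;pin=np.array([.5013,.031,.012]);y=np.array([np.sin(a),np.cos(a),0])
F=[]
s=ctrl.get_state();print('along y',(s['position']-pin)@y,s['position'],s['ft_force'],'Fy',s['ft_force']@y,s['grip_width']*.087,s['time'])
E
python3 y.py
```

```text
along y 0.12581470096567562 [0.53347957 0.15263468 0.08668297] [-0.33609716 -4.1265506   3.67488996] Fy -4.081417902209225 0.011746298187857126 15.0
```

>>> jog_arm(moves=[0, 0.003, 0, 0, 0, 0, -1, 0, 0.006, 0, 0, 0, 0, -1, 0, 0.006, 0, 0, 0, 0, -1, 0, 0.006, 0, 0, 0, 0, -1, 0, 0.006, 0, 0, 0, 0, -1, 0, 0.006, 0, 0, 0, 0, -1, 0, 0.006, 0, 0, 0, 0, -1, 0, 0.006, 0, 0, 0, 0, -1])

```text
time: 16.0
position: [0.533, 0.1509, 0.0867]
tool_rot: [3.117, -0.394, 0.0]
ft_force: [-0.3, -3.4, 3.3]
grip_width: 0.135
grip_force: 30.0
```

```bash
python3 y.py
```

```text
along y 0.12397947428220653 [0.53300448 0.15086188 0.08669407] [-0.29894941 -3.43492865  3.25430513] Fy -3.4021063060382635 0.011736367713719643 16.0
```

>>> jog_arm(moves=[0, 0.003, 0, 0, 0, 0, -1, 0, 0.007, 0, 0, 0, 0, -1, 0, 0.007, 0, 0, 0, 0, -1, 0, 0.007, 0, 0, 0, 0, -1, 0, 0.007, 0, 0, 0, 0, -1, 0, 0.007, 0, 0, 0, 0, -1, 0, 0.007, 0, 0, 0, 0, -1, 0, 0.007, 0, 0, 0, 0, -1])

```text
time: 17.0
position: [0.5329, 0.1504, 0.0867]
tool_rot: [-3.115, 0.392, -0.002]
ft_force: [4.0, 2.9, -2.3]
grip_width: 0.141
grip_force: 30.0
```

```bash
python3 y.py
```

```text
along y 0.12353872925794239 [0.53286123 0.15044357 0.08670908] [ 4.01225912  2.93642667 -2.28637527] Fy 3.8377890692639394 0.01227017118119515 17.0
```

>>> jog_arm(moves=[0, -0.015, 0, 0, 0, 0, -1, 0, -0.03, 0, 0, 0, 0, -1, 0, -0.045, 0, 0, 0, 0, -1, 0, -0.06, 0, 0, 0, 0, -1, 0, -0.075, 0, 0, 0, 0, -1, 0, -0.09, 0, 0, 0, 0, -1, 0, -0.102, 0, 0, 0, 0, -1, 0, -0.102, 0, 0, 0, 0, -1], newtons=40)

```text
time: 18.0
position: [0.5396, 0.1751, 0.0866]
tool_rot: [3.111, -0.396, -0.003]
ft_force: [-0.8, -6.8, 6.6]
grip_width: 0.136
grip_force: 40.0
```

```bash
python3 y.py; python3 - <<'E'
from h import *
s=grab('scene')
f=lambda a:cv2.convertScaleAbs(cv2.resize(np.ascontiguousarray(a[:,:,::-1]),None,fx=7,fy=7,interpolation=cv2.INTER_CUBIC),alpha=1.5)
cv2.imwrite('pics/c8.png',f(s['pixels'][150:225,255:345]))
E
python3 y.py
```

```text
along y 0.14904151449113628 [0.53956803 0.17505208 0.08664066] [-0.77150342 -6.78820484  6.61127337] Fy -6.768048993694771 0.011842540882295695 18.0
along y 0.14891683976011316 [0.53953213 0.17493257 0.08665173] [-1.02645583 -6.6564276   6.64237663] Fy -6.703444619128075 0.011599479774111045 18.05
```

View pics/c8.png

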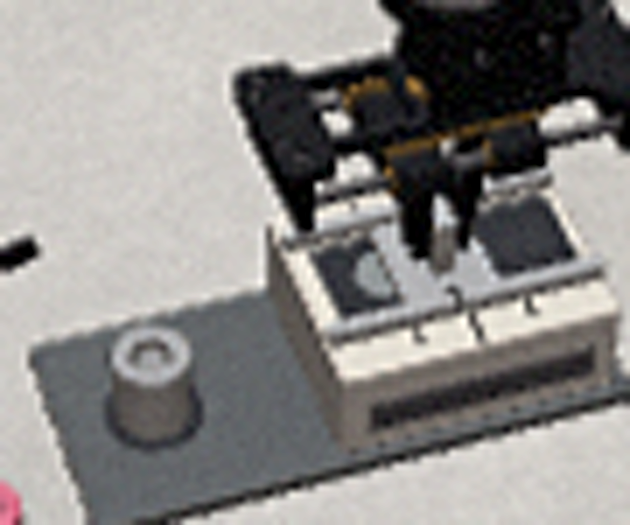

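The pointer at (455,295) is still a few mm short of the long middle mark at (475,325), and the sleeve is home at (152,385). That agrees with the roughly 25 mm measured from the shut stop.

>>> jog_arm(moves=[0, -0.008, 0, 0, 0, 0, -1, 0, -0.017, 0, 0, 0, 0, -1, 0, -0.017, 0, 0, 0, 0, -1, 0, -0.017, 0, 0, 0, 0, -1, 0, -0.017, 0, 0, 0, 0, -1, 0, -0.017, 0, 0, 0, 0, -1, 0, -0.017, 0, 0, 0, 0, -1, 0, -0.017, 0, 0, 0, 0, -1])

```text
time: 19.05
position: [0.5407, 0.1794, 0.0867]
tool_rot: [3.11, -0.397, -0.003]
ft_force: [-1.8, -7.4, 7.2]
grip_width: 0.135
grip_force: 40.0
```

```bash
python3 y.py; python3 - <<'E'
from h import *
s=grab('scene')
f=lambda a:cv2.convertScaleAbs(cv2.resize(np.ascontiguousarray(a[:,:,::-1]),None,fx=12,fy=12,interpolation=cv2.INTER_CUBIC),alpha=1.5)
cv2.imwrite('pics/c9.png',f(s['pixels'][170:215,290:345]))
E
python3 y.py
```

```text
along y 0.15356729580226755 [0.54074832 0.1794217  0.08666556] [-1.76434704 -7.44411754  7.21437735] Fy -7.6492043979570585 0.011787491331864543 19.05
along y 0.15361679605104356 [0.54079517 0.17946082 0.08667388] [-1.5539959 -7.4181598  6.5300798] Fy -7.572011917911346 0.011313436202358996 19.1
```

View pics/c9.png

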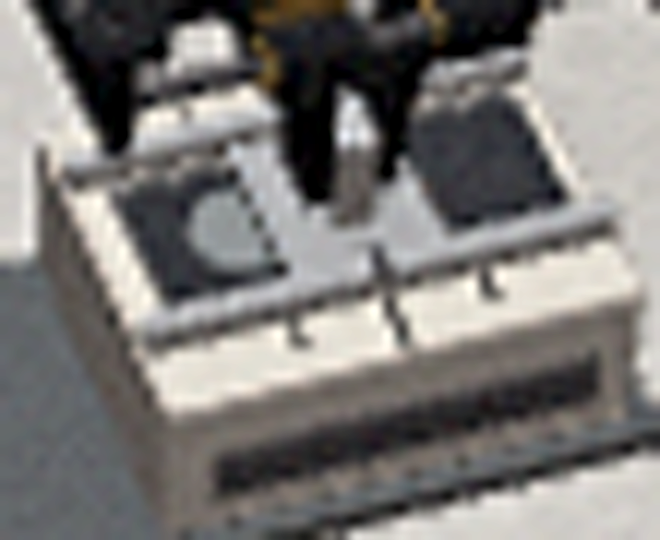

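The pointer at (378,260) lines up with the long middle mark at (400,325). The opening is about 29.8 mm and the spring force about 7.6 N, with the tab held firmly, so I'm handing in.

```bash
python3 -c "
from bench import ctrl
print(ctrl.close_job())"
```

```text
the job is handed in; nothing more can be done
None
```

The sleeve from the mat slid right down the gauge pin and is fully home there. The shutter is held against its spring at about 29.8 mm, its pointer on the long middle mark; the job was handed in at about 19 s.

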